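Shut and latch the thread case in the makerspace

ROBOT

A 7-joint arm with a two-finger parallel gripper is mounted at the origin on the work surface. World frame = base frame: x ahead of the robot, y to its left, z up, the work surface at z = 0. Lengths are in m, angles in degrees, forces in N, time in s.
With the tool pointing down it reaches from about 0.4 to 0.75 m from the base axis. Payload 19.5 kg.
Tool frame: the origin (TCP) lies at the very end of the fingers, on their centre line; the grasp point (between the pads) lies 19 mm behind it; z points along the fingers, y is the line along which they close (so a half turn about z gives the same grasp; the last joint's range is limited). The gripper opens to 85 mm and grips with 20 to 120 N. Pads are 22 mm wide; open, the fingers measure 114 mm over their backs; the gripper's body (76 mm by 85 mm) begins 54 mm behind the grasp point. The pads swing forward as they close: fully open they stand 13 mm farther back than shut.
Start: joints at [-77.447, 40.479, -1.581, 85.061, 1.261, 54.483, -4.326], TCP at [0.148, 0.556, 0.231] pointing down, gripper open.
Joint ranges: [-155.06, 155.06], [-18.47, 123.98], [-90, 86.84], [0, 140.48], [-83.41, 263.41], [0, 116], [-161.91, 161.91]. Speed limits (degrees/s): [108.29, 108.29, 147.25, 147.25, 172.46, 172.46, 172.46].

INTERFACE

Orientations are given as a 3x3 rotation matrix whose columns are the frame's x, y, z axes.
In Python, from plant import bot, eyes, job_done, masks_of gives the robot as it stands.
- The arm moves only by the shell command python3 -m pendant 'ROWS' [FORCE]. ROWS is JSON, a list of rows, each an object of numbers: "x", "y", "z": the shift along the tool's x, y, z in mm; "ax", "ay", "az": the turn, a rotation vector about the tool's x, y, z in rad; "hand": the opening, from 0 (shut) to 1 (fully open). A call has 1 to 8 rows; each row shifts and turns the commanded pose from where the row before left it, along the tool's axes as they then stand; what a row does not reach is not made up. A row lasts 1/12 s, in which the tool goes at most 41.7 mm and 7.16 degrees, less where a joint would pass 70% of its speed; a pose out of reach is approached as far as the arm can. A call with a gripper value outside its range is refused whole. The fingers move at their own pace and stop on an object; FORCE is the grip in N (left out, the last holds). Time passes only in rows, so rows that do not move let the fingers close. It gives the time, the measured TCP pose, the force, the opening and the grip force at its end, in the units of the state.
- bot.sense(): the state, without advancing time (a new reading comes with each control period).
- eyes.camera(name): name is "scene" or "top" or "wrist"; returns a dict with "frame" (400x640x3 uint8, blue, green, red), "z_map" (400x640 float32, m along the optical axis (not along the pixel's ray), 0 where there is no reading), "fx", "fy", "cx", "cy" (pixels), "D" ([k1, k2, p1, p2, k3] as OpenCV has them; the pictures are not rectified), "camera_from_world" (4x4, takes a point from world to camera coordinates). Camera axes: x right, y down, z forward; pixel columns grow to the right and rows downward; lengths in m; the calibration is good to about 2 mm. A picture is of the moment at which its call begins.
- job_done(): hands the job in; it is judged then, once.
Trained networks look in the newest picture that a camera, given by its name, has taken for a name from the list of things; names that differ only in an ending like _2 or _b are one class to them, and where a whole thing is asked for, a point or a joint stands for the part that bears it (a point fixed in the world has none). Each returns a list of dicts, best first, with "score" (0 to 1); they miss things now and then, are a little off and sometimes report something else, mostly with a low value. They report only what shows in the picture. A call takes as long as a camera call. They do not tell look-alikes from the thing itself.
- masks_of(camera, thing): "pixels" (400x640 bool, what is visible of it) and "box" ([left, top, right, bottom] in pixels, round what is visible of it).
The state is a dict: "time": time; "q": joint angles; "dq": joint speeds; "joint_torque": joint torques, N m; "ee_pos": TCP position; "orientation": TCP orientation; "force": force on the tool from outside, world axes, zero at the start; "torque": the same for the moment, N m; "grip_width": finger opening in m; "grasp_force": force on a finger pad.
Only numpy, scipy, OpenCV 4.12 (cv2) and the standard library are available. Lean on these libraries where they do the work, as an engineer would, in place of code of your own. Each camera call takes 0.05 s, during which the arm holds its last target. There are 200 camera calls.

TASK

The taller plywood thread case has been left with its lid up. Press its lid fully shut, then swing its wooden turnbutton round until it points straight in across the lid, so the lid is locked. Do not turn the button over the lid before the lid is down, and leave the low case, which is already latched, as it is.

Things in the scene. Friction and masses are not known exactly. Their poses are not given: they have to be found in the camera images.
- case: Taller of two plywood cases, its lid up, spools inside; fixed. 150 (x) by 200 (y) by 70 mm high without lid. Origin: centre of its underside, on the table; x points from the turnbutton side (near the robot) to the hinge side, z up. Lid hinge along y at x = 75, z = 70 mm. A block 24 (x) by 50 (y) by 78 mm high on the near face carries the turnbutton's upright pivot at x = -87, y = 0.
- lid (a joint): Angle (rad) of that case's lid, a plain plywood board 150 by 200 by 8 mm without handle. 0 is shut (top face 78 mm above the table); grows as the near edge rises, to 1.4. Starts at 0.6 to 1.0. The stiff hinge keeps the lid where it is left; a few newtons on its outer face, from above, press it down. No catch.
- button (a joint): Angle (rad) of its dark wood turnbutton: bar 16 wide, 10 thick, underside at z = 80 mm, reaching 60 mm from the pivot (9 behind). 45 mm from the pivot it bears a round upright peg, 14 mm across, z = 90 to 126. 0: points along case +x, over the lid (latched); 1.57: along case +y. Range -0.8 to 2.8, no stop at 0; starts 1.65 to 2.5, clear of the lid. About 1 N at the peg turns it; it stays put.
- low_button (a joint): Angle (rad) of the like turnbutton (bar 55 mm long, peg top 101 mm above the table) of the other, lower case, a bystander: 120 by 160 mm, 45 mm high, fixed, with its 8 mm lid shut. About 0: already latched.
There are look-alikes about, which are no part of the job. What is shaped like the part that bears low_button but turquoise or yellow is not meant.

How it is judged (in metres and radians):
On the way, in this order (a step that is already met when the one before it is completed fails the run):
1. the lid of the taller case is shut, its turnbutton still clear of it (value of joint lid below 0.08 rad and value of joint button above 1.2 rad), for 0.2 s.
2. the turnbutton lies across the lid (value of joint lid below 0.08 rad and value of joint button between -0.26 and 0.26 rad), for 0.2 s.
At the end, for the whole second after the job is handed in: The taller case's lid is shut (within 0.08 rad, 12 mm at its near edge), its turnbutton points straight in across the lid within 0.26 rad (15 degrees) and is at rest, and the low case's turnbutton is still latched (within 0.3 rad of straight) (all of step 2 and velocity of joint button between -0.05 and 0.05 rad/s and value of joint low_button between -0.3 and 0.3 rad); the robot touches nothing.
It fails at once if the taller case's turnbutton is swung over the lid's place (below 1.2 rad) while the lid is still up (above 0.15 rad) (value of joint lid above 0.15 rad and value of joint button below 1.2 rad).
It fails at once if the low case's turnbutton is turned more than 0.35 rad from straight (value of joint low_button above 0.35 rad or value of joint low_button below -0.35 rad).
It also fails if it takes over 42 s, if anything falls off the work surface, if the arm or the gripper's body presses on something with over 40 N, if the wrist force passes 120 N, or if a joint passes its speed limit or range.

## Working session

There is one attempt and no reset: what is moved stays moved. The work goes in short steps, Python scripts to look and compute and a shell command to move; the robot and the scene stay as the last step left them, time stands still between calls to the robot, and variables do not carry over. Pictures are saved under pics/ and viewed, at most 10 in all, crops included, and the job is handed in when it is done.

```bash
ls; mkdir -p pics
cat > h.py <<'E'
import numpy as np, cv2
from plant import bot, eyes, job_done, masks_of
def K(c): return np.array([[c["fx"],0,c["cx"]],[0,c["fy"],c["cy"]],[0,0,1.]])
def cloud(c):
    z=c["z_map"]; h,w=z.shape
    uv=np.stack(np.meshgrid(np.arange(w),np.arange(h)),-1).reshape(-1,1,2).astype(float)
    n=cv2.undistortPoints(uv,K(c),np.array(c["D"])).reshape(h,w,2)
    P=np.dstack([n*z[...,None],z]); T=np.linalg.inv(c["camera_from_world"])
    return P@T[:3,:3].T+T[:3,3]
E
python3 - <<'E'
from h import *
for n in("scene","top"):
    c=eyes.camera(n); cv2.imwrite(f"pics/{n}0.png",c["frame"]); P=cloud(c)
    np.save(f"{n}0.npy",P)
    print(n,np.round(np.linalg.inv(c["camera_from_world"])[:3,3],2))
    for t in("case","lid","button","low_button"):
        for m in masks_of(n,t):
            p=P[m["pixels"]&(c["z_map"]>0)]
            print(t,round(m["score"],2),np.round(m["box"]),np.round(np.median(p,0),3) if len(p) else None)
s=bot.sense();print(s["time"],s["ee_pos"],s["orientation"],s["force"])
E
```

```text
pics
scene [1.16 0.31 0.87]
case 0.68 [360. 193. 474. 313.] [0.575 0.244 0.117]
lid 0.74 [358. 189. 474. 299.] [0.566 0.241 0.134]
button 0.53 [454. 218. 461. 222.] [0.454 0.305 0.121]
low_button 0.62 [445. 156. 458. 176.] [0.245 0.252 0.075]
low_button 0.48 [243. 177. 260. 192.] [ 0.497 -0.207  0.065]
low_button 0.41 [259. 119. 272. 136.] [ 0.283 -0.279  0.067]
top [ 0.41 -0.03  1.03]
case 0.63 [170. 140. 273. 219.] [0.528 0.24  0.091]
lid 0.68 [166. 138. 272. 190.] [0.558 0.235 0.142]
button 0.67 [192. 205. 216. 214.] [0.448 0.289 0.091]
low_button 0.58 [395. 192. 401. 211.] [ 0.482 -0.209  0.066]
low_button 0.56 [425. 279. 430. 299.] [ 0.273 -0.281  0.067]
low_button 0.56 [208. 289. 222. 311.] [0.227 0.248 0.065]
0.5 [0.14828935 0.55549253 0.23121997] [[-9.66169602e-01  2.57907541e-01 -1.25036300e-05]
 [ 2.57907537e-01  9.66169578e-01 -2.19957631e-04]
 [-4.46481046e-05 -2.15741157e-04 -9.99999976e-01]] [-0.3345256   0.25179124 -0.44334944]
```

View pics/scene0.png

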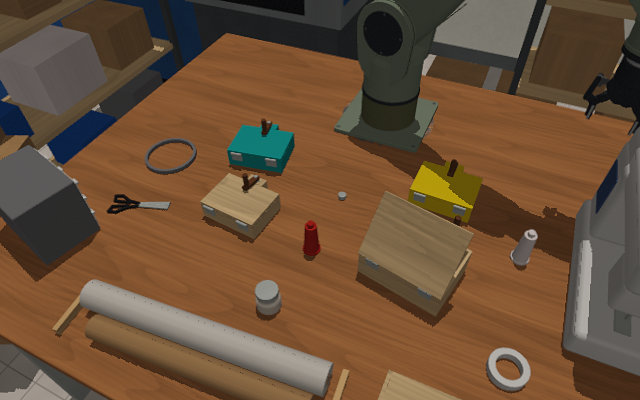

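View pics/top0.png

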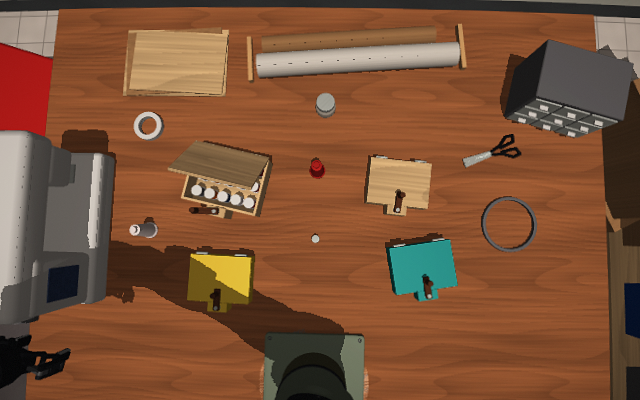

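Run:
```python
from h import *
im=cv2.imread("pics/top0.png")[130:320,150:310]
cv2.imwrite("pics/crop0.png",cv2.resize(im,None,fx=3,fy=3,interpolation=cv2.INTER_CUBIC))
P=np.load("top0.npy")
c=eyes.camera("top")
for t in("lid","button"):
    m=masks_of("top",t)[0]; p=P[m["pixels"]&(c["z_map"]>0)]
    if t=="lid":
        mu=np.median(p,0); 
        for _ in range(4):
            u,s,v=np.linalg.svd(p-p.mean(0),full_matrices=False); d=(p-p.mean(0))@v[2]
            p=p[abs(d)<max(.003,2*d.std())]
        n=v[2]*np.sign(v[2][2]); print("lid n",n,"mean",p.mean(0),"angle",np.arccos(n[2]),"z",p[:,2].min(),p[:,2].max(), "yaw of +x",np.degrees(np.arctan2(-n[1],-n[0])),d.std())
        q=(p-p.mean(0))@v[:2].T; r=cv2.minAreaRect(q.astype(np.float32)); 
        for a in cv2.boxPoints(r): print("corner",np.round(a@v[:2]+p.mean(0),3))
    else:
        hi=p[p[:,2]>.11]; lo=p[(p[:,2]>.08)&(p[:,2]<.1)]
        print("peg",len(hi),hi.mean(0) if len(hi) else 0); print("bar",np.round(lo,3).tolist()[::8])
        r=cv2.minAreaRect(lo[:,:2].astype(np.float32)); print(cv2.boxPoints(r))
```

```text
lid n [ 0.75297434 -0.1668013   0.6365587 ] mean [0.56073274 0.23266766 0.14020577] angle 0.8807684291969653 z 0.07492142704315086 0.19426009885343354 yaw of +x 167.5093634505924 0.0009376377036222866
corner [0.635 0.32  0.076]
corner [0.591 0.126 0.076]
corner [0.496 0.147 0.194]
corner [0.54  0.342 0.194]
peg 38 [0.44762512 0.29286283 0.14740177]
bar [[0.457, 0.305, 0.09], [0.454, 0.294, 0.09], [0.455, 0.273, 0.091], [0.455, 0.253, 0.09], [0.452, 0.281, 0.09], [0.452, 0.26, 0.093], [0.45, 0.289, 0.09], [0.45, 0.268, 0.091], [0.447, 0.297, 0.096], [0.447, 0.278, 0.09], [0.448, 0.258, 0.091], [0.444, 0.29, 0.092], [0.445, 0.27, 0.091], [0.445, 0.251, 0.086], [0.442, 0.296, 0.09], [0.442, 0.276, 0.089], [0.443, 0.256, 0.088]]
[[0.4402591  0.2513743 ]
 [0.45628202 0.2510866 ]
 [0.45740646 0.31370372]
 [0.44138354 0.31399143]]
```

View pics/crop0.png

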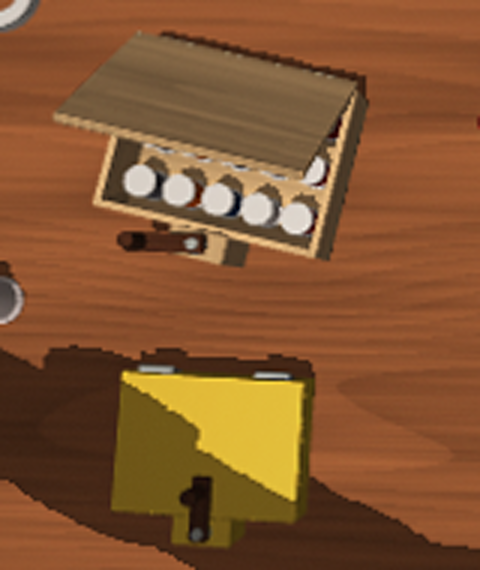

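Scene picture: the taller plywood case with raised lid is at about (415,250), the lid up. Its look-alikes are the yellow case (445,190), the turquoise case (262,145), and the low plywood case (240,205). In the top crop, the tall case's button (full-image pixel 203,210) points left along the case's +y. So the target is the case at top (222,180), with the pivot near (0.449,0.260), yaw about −12.6° and button about 1.77. Next I'll check the grey machine near the approach path.

Run:
```python
import numpy as np
for f in("top0","scene0"):
    P=np.load(f+".npy").reshape(-1,3)
    for x in np.arange(.1,.7,.05):
        s=P[(P[:,0]>x)&(P[:,0]<x+.05)&(P[:,1]>.1)&(P[:,1]<.75)&(P[:,2]>.15)&(P[:,2]<.6)]
        b=[(round(y,2),round(s[(s[:,1]>y)&(s[:,1]<y+.05),2].max(),2)) for y in np.arange(.1,.75,.05) if ((s[:,1]>y)&(s[:,1]<y+.05)).sum()>3]
        print(f,round(x,2),*[f"{a:.2f}:{c:.2f}" for a,c in b])
```

```text
top0 0.1 0.45:0.35 0.50:0.41
top0 0.15 0.50:0.41 0.55:0.38 0.60:0.31
top0 0.2 0.55:0.31 0.60:0.31
top0 0.25 0.55:0.31 0.60:0.31
top0 0.3 0.55:0.31 0.60:0.31
top0 0.35 0.55:0.31 0.60:0.31
top0 0.4 0.55:0.31 0.60:0.31
top0 0.45 0.10:0.19 0.15:0.19 0.55:0.31 0.60:0.31
top0 0.5 0.10:0.19 0.15:0.19 0.20:0.19 0.25:0.19 0.30:0.19 0.55:0.31 0.60:0.31
top0 0.55 0.20:0.16 0.25:0.17 0.30:0.18 0.55:0.31 0.60:0.31 0.65:0.31
top0 0.6
top0 0.65
scene0 0.1 0.45:0.35 0.50:0.49 0.55:0.31
scene0 0.15 0.45:0.53 0.50:0.51 0.55:0.40 0.60:0.29
scene0 0.2 0.55:0.30
scene0 0.25 0.55:0.30
scene0 0.3 0.55:0.30 0.60:0.21
scene0 0.35 0.55:0.29
scene0 0.4 0.55:0.29
scene0 0.45 0.15:0.19 0.55:0.29
scene0 0.5 0.10:0.19 0.15:0.19 0.20:0.19 0.25:0.19 0.30:0.19 0.55:0.29
scene0 0.55 0.20:0.16 0.25:0.17 0.30:0.18 0.55:0.29 0.60:0.27
scene0 0.6
scene0 0.65
```

```bash
python3 -m pendant '[{"z":-30,"hand":0},{"z":-30,"hand":0},{"z":-10,"y":-10,"hand":0},{"x":-27,"y":-21,"hand":0},{"x":-27,"y":-21,"hand":0},{"x":-27,"y":-21,"hand":0},{"x":-27,"y":-16,"hand":0},{"x":-26,"y":-16,"hand":0}]'
python3 -m pendant '[{"x":-35,"y":-11,"hand":0},{"x":-35,"y":-11,"hand":0},{"x":-35,"y":-11,"hand":0},{"x":-35,"y":-11,"hand":0},{"x":-35,"y":-11,"hand":0},{"x":-35,"y":-11,"hand":0},{"x":-35,"y":-11,"hand":0},{"x":-35,"y":-11,"hand":0}]'
```

```text
schema error: expected keys x, y, z, ax, ay, az, hand
schema error: expected keys x, y, z, ax, ay, az, hand
```

```bash
python3 -m pendant '[{"x":0,"y":0,"z":-30,"ax":0,"ay":0,"az":0,"hand":0},{"x":0,"y":0,"z":-30,"ax":0,"ay":0,"az":0,"hand":0},{"x":0,"y":-10,"z":-10,"ax":0,"ay":0,"az":0,"hand":0},{"x":-27,"y":-21,"z":0,"ax":0,"ay":0,"az":0,"hand":0},{"x":-27,"y":-21,"z":0,"ax":0,"ay":0,"az":0,"hand":0},{"x":-27,"y":-21,"z":0,"ax":0,"ay":0,"az":0,"hand":0},{"x":-27,"y":-16,"z":0,"ax":0,"ay":0,"az":0,"hand":0},{"x":-26,"y":-16,"z":0,"ax":0,"ay":0,"az":0,"hand":0}]'
```

```text
time: 1.32
ee_pos: [0.2515, 0.4181, 0.3015]
orientation: [[-0.966, 0.258, 0.0], [0.258, 0.966, 0.0], [-0.0, 0.0, -1.0]]
force: [1.0, 0.8, 0.2]
grip_width: 0.0003
grasp_force: 0.0
```

```bash
python3 -m pendant '[{"x":-39,"y":-12,"z":0,"ax":0,"ay":0,"az":0,"hand":0},{"x":-39,"y":-12,"z":0,"ax":0,"ay":0,"az":0,"hand":0},{"x":-39,"y":-12,"z":0,"ax":0,"ay":0,"az":0,"hand":0},{"x":-39,"y":-12,"z":0,"ax":0,"ay":0,"az":0,"hand":0},{"x":-39,"y":-12,"z":0,"ax":0,"ay":0,"az":0,"hand":0},{"x":-39,"y":-12,"z":0,"ax":0,"ay":0,"az":0,"hand":0},{"x":-39,"y":-12,"z":0,"ax":0,"ay":0,"az":0,"hand":0},{"x":-39,"y":-12,"z":0,"ax":0,"ay":0,"az":0,"hand":0}]'
```

```text
time: 1.98
ee_pos: [0.5289, 0.2448, 0.3015]
orientation: [[-0.966, 0.258, 0.0], [0.258, 0.966, 0.0], [-0.0, 0.0, -1.0]]
force: [-1.4, 0.5, 1.2]
grip_width: -0.0001
grasp_force: 0.0
```

```bash
python3 -m pendant '[{"x":0,"y":0,"z":30,"ax":0,"ay":0,"az":0,"hand":0},{"x":0,"y":0,"z":30,"ax":0,"ay":0,"az":0,"hand":0},{"x":0,"y":0,"z":30,"ax":0,"ay":0,"az":0,"hand":0},{"x":0,"y":0,"z":15,"ax":0,"ay":0,"az":0,"hand":0},{"x":0,"y":0,"z":10,"ax":0,"ay":0,"az":0,"hand":0},{"x":0,"y":0,"z":10,"ax":0,"ay":0,"az":0,"hand":0},{"x":0,"y":0,"z":10,"ax":0,"ay":0,"az":0,"hand":0}]'
```

```text
time: 2.57
ee_pos: [0.5276, 0.2464, 0.1661]
orientation: [[-0.966, 0.258, 0.001], [0.258, 0.966, 0.0], [-0.001, 0.0, -1.0]]
force: [0.8, -0.1, 1.0]
grip_width: 0.0002
grasp_force: 0.5
```

```bash
python3 -m pendant '[{"x":0,"y":0,"z":10,"ax":0,"ay":0,"az":0,"hand":0},{"x":0,"y":0,"z":10,"ax":0,"ay":0,"az":0,"hand":0},{"x":0,"y":0,"z":10,"ax":0,"ay":0,"az":0,"hand":0},{"x":0,"y":0,"z":10,"ax":0,"ay":0,"az":0,"hand":0},{"x":0,"y":0,"z":10,"ax":0,"ay":0,"az":0,"hand":0},{"x":0,"y":0,"z":10,"ax":0,"ay":0,"az":0,"hand":0}]'
python3 -m pendant '[{"x":0,"y":0,"z":8,"ax":0,"ay":0,"az":0,"hand":0},{"x":0,"y":0,"z":8,"ax":0,"ay":0,"az":0,"hand":0},{"x":0,"y":0,"z":4,"ax":0,"ay":0,"az":0,"hand":0},{"x":0,"y":0,"z":3,"ax":0,"ay":0,"az":0,"hand":0}]'
```

```text
time: 3.07
ee_pos: [0.5273, 0.2463, 0.1053]
orientation: [[-0.966, 0.258, -0.0], [0.258, 0.966, -0.0], [0.0, -0.0, -1.0]]
force: [0.8, -0.4, 1.4]
grip_width: -0.0
grasp_force: 0.6
time: 3.4
ee_pos: [0.5272, 0.2463, 0.0827]
orientation: [[-0.966, 0.258, -0.0], [0.258, 0.966, -0.0], [0.0, -0.0, -1.0]]
force: [-0.7, -0.8, 1.7]
grip_width: -0.0
grasp_force: 0.5
```

```bash
python3 -m pendant '[{"x":0,"y":0,"z":2,"ax":0,"ay":0,"az":0,"hand":0},{"x":0,"y":0,"z":2,"ax":0,"ay":0,"az":0,"hand":0},{"x":0,"y":0,"z":1,"ax":0,"ay":0,"az":0,"hand":0},{"x":0,"y":0,"z":0,"ax":0,"ay":0,"az":0,"hand":0}]'
python3 - <<'E'
from h import *
c=eyes.camera("top"); cv2.imwrite("pics/t1.png",cv2.resize(c["frame"][100:260,130:330],None,fx=3,fy=3))
E
```

```text
time: 3.73
ee_pos: [0.5274, 0.2463, 0.0783]
orientation: [[-0.966, 0.258, 0.0], [0.258, 0.966, -0.0], [-0.0, 0.0, -1.0]]
force: [0.8, 0.0, -0.3]
grip_width: -0.0001
grasp_force: 0.0
```

View pics/t1.png

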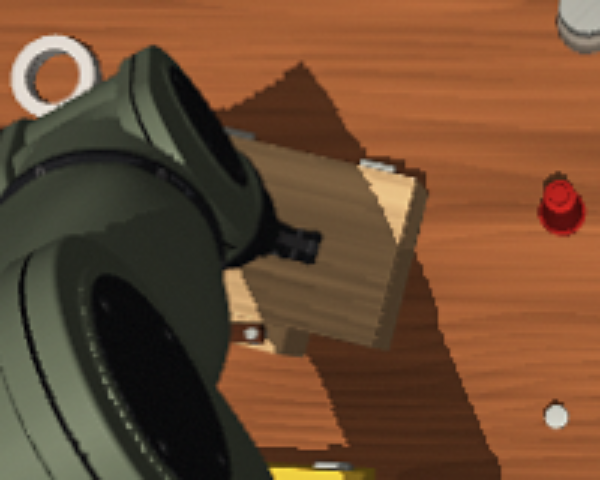

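The crop shows the lid flat on the case (centre at about 330,240), the fingertips on it at (300,245), and the button still clear at (250,333). I'll press a little more to seat it.

```bash
python3 -m pendant '[{"x":0,"y":0,"z":2,"ax":0,"ay":0,"az":0,"hand":0},{"x":0,"y":0,"z":2,"ax":0,"ay":0,"az":0,"hand":0},{"x":0,"y":0,"z":0,"ax":0,"ay":0,"az":0,"hand":0}]'
```

```text
time: 4.03
ee_pos: [0.5277, 0.2465, 0.0774]
orientation: [[-0.966, 0.258, 0.002], [0.258, 0.966, 0.001], [-0.002, 0.001, -1.0]]
force: [-15.9, -5.3, 57.1]
grip_width: -0.0001
grasp_force: 28.6
```

```bash
python3 -m pendant '[{"x":0,"y":0,"z":-10,"ax":0,"ay":0,"az":0,"hand":0},{"x":0,"y":0,"z":-30,"ax":0,"ay":0,"az":0,"hand":0},{"x":0,"y":0,"z":-40,"ax":0,"ay":0,"az":0,"hand":0},{"x":0,"y":0,"z":-20,"ax":0,"ay":0,"az":0,"hand":0.3}]'
python3 - <<'E'
from h import *
print(np.round(bot.sense()["q"],1))
for n in("top","wrist","scene"):
    c=eyes.camera(n); cv2.imwrite(f"pics/{n}2.png",c["frame"]); P=cloud(c)
    for t in ("lid","button"):
        for m in masks_of(n,t)[:2]:
            p=P[m["pixels"]&(c["z_map"]>0)]
            if not len(p): continue
            print(n,t,round(m["score"],2),np.round(m["box"]),np.round(np.median(p,0),3),len(p))
            if t=="button":
                hi=p[p[:,2]>.115]; print(" peg",len(hi),np.round(hi.mean(0),3) if len(hi) else "")
                lo=p[(p[:,2]>.08)&(p[:,2]<.1)]
                if len(lo)>4: print(np.round(cv2.boxPoints(cv2.minAreaRect(lo[:,:2].astype(np.float32))),3).tolist())
            else: print(" z 5,50,95%",np.round(np.percentile(p[:,2],[5,50,95]),3))
E
```

```text
time: 4.37
ee_pos: [0.5281, 0.2466, 0.1781]
orientation: [[-0.966, 0.258, 0.003], [0.258, 0.966, 0.002], [-0.003, 0.002, -1.0]]
force: [0.8, 0.7, 0.8]
grip_width: 0.0106
grasp_force: 0.0
[-27.   44.7  -2.4  87.6   2.3  47.5  44.8]
top lid 0.91 [192. 142. 268. 213.] [0.522 0.216 0.078] 3444
 z 5,50,95% [0.076 0.078 0.081]
top button 0.55 [194. 206. 217. 214.] [0.448 0.278 0.091] 149
 peg 6 [0.435 0.189 0.421]
[[0.4399999976158142, 0.25099998712539673], [0.4560000002384186, 0.25], [0.4569999873638153, 0.3050000071525574], [0.44200000166893005, 0.3050000071525574]]
wrist lid 0.55 [179. 114. 443. 295.] [0.518 0.245 0.078] 38997
 z 5,50,95% [0.077 0.078 0.079]
wrist button 0.73 [296.  67. 391. 114.] [0.448 0.287 0.09 ] 2321
 peg 515 [0.448 0.304 0.125]
[[0.4390000104904175, 0.25200000405311584], [0.4560000002384186, 0.25200000405311584], [0.4569999873638153, 0.3199999928474426], [0.4410000145435333, 0.32100000977516174]]
scene lid 0.81 [361. 210. 472. 298.] [0.542 0.246 0.077] 5202
 z 5,50,95% [0.074 0.077 0.079]
scene button 0.58 [432. 217. 463. 236.] [0.454 0.3   0.089] 274
 peg 41 [0.456 0.303 0.125]
[[0.4390000104904175, 0.25999999046325684], [0.45899999141693115, 0.25999999046325684], [0.460999995470047, 0.3190000057220459], [0.4410000145435333, 0.3199999928474426]]
```

```bash
python3 -m pendant '[{"x":0,"y":0,"z":0,"ax":0,"ay":0,"az":0.12,"hand":0.3},{"x":0,"y":0,"z":0,"ax":0,"ay":0,"az":0.12,"hand":0.3},{"x":0,"y":0,"z":0,"ax":0,"ay":0,"az":0.12,"hand":0.3},{"x":0,"y":0,"z":0,"ax":0,"ay":0,"az":0.12,"hand":0.3},{"x":0,"y":0,"z":0,"ax":0,"ay":0,"az":0.12,"hand":0.3},{"x":0,"y":0,"z":0,"ax":0,"ay":0,"az":0.12,"hand":0.3},{"x":0,"y":0,"z":0,"ax":0,"ay":0,"az":0.12,"hand":0.3},{"x":0,"y":0,"z":0,"ax":0,"ay":0,"az":0.12,"hand":0.3}]'
python3 -m pendant '[{"x":0,"y":0,"z":0,"ax":0,"ay":0,"az":0.12,"hand":0.3},{"x":0,"y":0,"z":0,"ax":0,"ay":0,"az":0.12,"hand":0.3},{"x":0,"y":0,"z":0,"ax":0,"ay":0,"az":0.12,"hand":0.3},{"x":19,"y":-26,"z":0,"ax":0,"ay":0,"az":0,"hand":0.3},{"x":19,"y":-26,"z":0,"ax":0,"ay":0,"az":0,"hand":0.3},{"x":19,"y":-27,"z":0,"ax":0,"ay":0,"az":0,"hand":0.3},{"x":0,"y":0,"z":0,"ax":0,"ay":0,"az":0,"hand":0.3}]'; python3 -c "
from h import *
print(bot.sense()['q'])
c=eyes.camera('wrist');P=cloud(c);cv2.imwrite('pics/w3.png',c['frame'])
for m in masks_of('wrist','button')[:2]:
    p=P[m['pixels']&(c['z_map']>0)];hi=p[p[:,2]>.115];print(m['score'],m['box'],hi.mean(0),len(hi))"
```

```text
time: 5.48
ee_pos: [0.5272, 0.2463, 0.1738]
orientation: [[-0.337, 0.941, -0.001], [0.941, 0.337, -0.0], [-0.0, -0.001, -1.0]]
force: [-0.4, 1.3, -0.1]
grip_width: 0.0252
grasp_force: 0.0
time: 6.07
ee_pos: [0.444, 0.3083, 0.1737]
orientation: [[0.004, 1.0, -0.004], [1.0, -0.004, 0.001], [0.001, -0.004, -1.0]]
force: [-0.7, 0.9, 0.2]
grip_width: 0.0257
grasp_force: 0.0
[-48.69000393  43.73885544  20.43654224  96.95053839 -20.89467961
  43.24853113 -18.27338386]
0.86 [319.2, 193.5, 340.7, 276.3] [0.44837969 0.30729928 0.12446275] 401
```

View pics/w3.png

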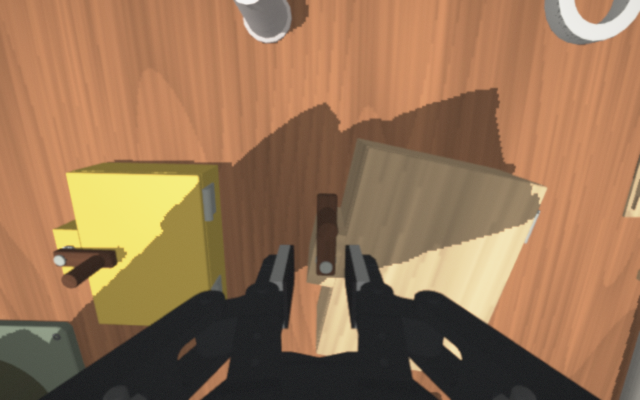

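The wrist view shows the bar running from its pivot screw at (325,268) to its tip at (327,195). The lid is shut to the right, and the fingers stand either side of the bar's line. Next I correct by a few mm and descend.

```bash
python3 -m pendant '[{"x":-3,"y":4,"z":0,"ax":0,"ay":0,"az":0,"hand":0.3},{"x":0,"y":0,"z":25,"ax":0,"ay":0,"az":0,"hand":0.3},{"x":0,"y":0,"z":15,"ax":0,"ay":0,"az":0,"hand":0.3},{"x":0,"y":0,"z":10,"ax":0,"ay":0,"az":0,"hand":0.3},{"x":0,"y":0,"z":10,"ax":0,"ay":0,"az":0,"hand":0.3},{"x":0,"y":0,"z":10,"ax":0,"ay":0,"az":0,"hand":0.3},{"x":0,"y":0,"z":0,"ax":0,"ay":0,"az":0,"hand":0.21},{"x":0,"y":0,"z":0,"ax":0,"ay":0,"az":0,"hand":0.21}]' 20; python3 -c "
from h import *
c=eyes.camera('wrist');cv2.imwrite('pics/w4.png',c['frame'])"
```

```text
time: 6.83
ee_pos: [0.4529, 0.3008, 0.1042]
orientation: [[0.01, 1.0, -0.001], [1.0, -0.01, -0.0], [-0.0, -0.001, -1.0]]
force: [-1.4, 0.2, -0.9]
grip_width: 0.0177
grasp_force: 0.6
```

View pics/w4.png

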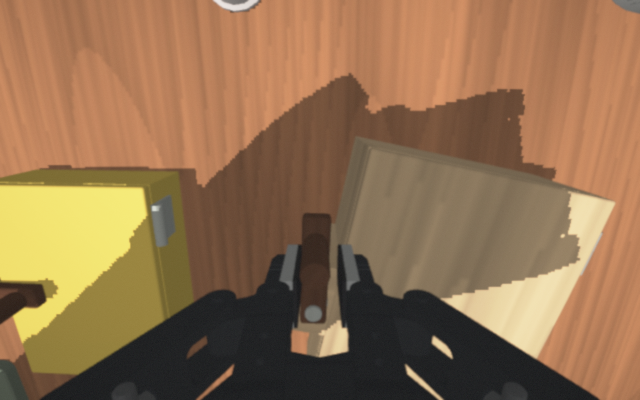

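The fingers straddle the peg at (315,265), and the gap is slightly wider than the peg. Next, orbit about the pivot.

```bash
python3 -m pendant '[{"x":-0.2,"y":4.2,"z":0,"ax":0,"ay":0,"az":0.1,"hand":0.21},{"x":-0.2,"y":4.2,"z":0,"ax":0,"ay":0,"az":0.1,"hand":0.21},{"x":-0.2,"y":4.2,"z":0,"ax":0,"ay":0,"az":0.1,"hand":0.21},{"x":-0.2,"y":4.2,"z":0,"ax":0,"ay":0,"az":0.1,"hand":0.21},{"x":-0.2,"y":4.2,"z":0,"ax":0,"ay":0,"az":0.1,"hand":0.21},{"x":-0.2,"y":4.2,"z":0,"ax":0,"ay":0,"az":0.1,"hand":0.21},{"x":-0.2,"y":4.2,"z":0,"ax":0,"ay":0,"az":0.1,"hand":0.21},{"x":0,"y":0,"z":0,"ax":0,"ay":0,"az":0,"hand":0.21}]'; python3 -c "
from h import *
s=bot.sense();p=np.array(s['ee_pos'])[:2]-[.4485,.26];R=np.array(s['orientation']);print(s['q'],np.hypot(*p)*1e3,np.degrees(np.arctan2(p[1],p[0])),np.degrees(np.arctan2(R[1,0],R[0,0])))"
```

```text
time: 7.55
ee_pos: [0.4806, 0.2908, 0.105]
orientation: [[0.656, 0.755, 0.001], [0.755, -0.656, 0.0], [0.001, 0.001, -1.0]]
force: [-0.5, 0.4, 0.1]
grip_width: 0.0179
grasp_force: 0.0
[-48.45695405  52.88668807  28.4639978   96.38119773 -36.08726637
  40.1357862  -42.22352098] 44.49251759734352 43.882314202381245 49.017068106010136
```

```bash
python3 -m pendant '[{"x":-0.6,"y":4.9,"z":0,"ax":0,"ay":0,"az":0.11,"hand":0.21},{"x":-0.6,"y":4.9,"z":0,"ax":0,"ay":0,"az":0.11,"hand":0.21},{"x":-0.6,"y":4.9,"z":0,"ax":0,"ay":0,"az":0.11,"hand":0.21},{"x":-0.6,"y":4.9,"z":0,"ax":0,"ay":0,"az":0.11,"hand":0.21},{"x":-0.6,"y":4.9,"z":0,"ax":0,"ay":0,"az":0.11,"hand":0.21},{"x":-0.6,"y":4.9,"z":0,"ax":0,"ay":0,"az":0.11,"hand":0.21},{"x":-0.6,"y":4.9,"z":0,"ax":0,"ay":0,"az":0.11,"hand":0.21},{"x":0,"y":0,"z":0,"ax":0,"ay":0,"az":0,"hand":0.21}]'; python3 -c "
from h import *
s=bot.sense();p=np.array(s['ee_pos'])[:2]-[.4485,.26];R=np.array(s['orientation']);print(s['q'],np.hypot(*p)*1e3,np.degrees(np.arctan2(p[1],p[0])),np.degrees(np.arctan2(R[1,0],R[0,0])))"
```

```text
time: 8.22
ee_pos: [0.4935, 0.2597, 0.1047]
orientation: [[0.996, 0.088, 0.001], [0.088, -0.996, -0.0], [0.001, 0.0, -1.0]]
force: [-0.3, -0.9, 1.0]
grip_width: 0.0178
grasp_force: 0.0
[-49.94624932  55.74068663  39.70605665  97.37764686 -47.93074191
  45.30601801 -71.9409124 ] 45.01275692978559 -0.43530722391605725 5.043106996745059
```

```bash
python3 -m pendant '[{"x":-0.5,"y":3.7,"z":0,"ax":0,"ay":0,"az":0.08,"hand":0.21},{"x":-0.5,"y":3.7,"z":0,"ax":0,"ay":0,"az":0.08,"hand":0.21},{"x":-0.5,"y":3.7,"z":0,"ax":0,"ay":0,"az":0.08,"hand":0.21},{"x":0,"y":0,"z":0,"ax":0,"ay":0,"az":0,"hand":0.21},{"x":0,"y":0,"z":0,"ax":0,"ay":0,"az":0,"hand":0.21}]'; python3 -c "
from h import *
s=bot.sense();p=np.array(s['ee_pos'])[:2]-[.4485,.26];R=np.array(s['orientation']);print(np.hypot(*p)*1e3,np.degrees(np.arctan2(p[1],p[0])),np.degrees(np.arctan2(R[1,0],R[0,0])))"
python3 -m pendant '[{"x":0,"y":0,"z":0,"ax":0,"ay":0,"az":0,"hand":0.3},{"x":0,"y":0,"z":0,"ax":0,"ay":0,"az":0,"hand":0.3},{"x":0,"y":0,"z":-10,"ax":0,"ay":0,"az":0,"hand":0.3},{"x":0,"y":0,"z":-30,"ax":0,"ay":0,"az":0,"hand":0.3},{"x":0,"y":0,"z":-40,"ax":0,"ay":0,"az":0,"hand":0.3},{"x":-30,"y":0,"z":-10,"ax":0,"ay":0,"az":0,"hand":0.3},{"x":-30,"y":0,"z":0,"ax":0,"ay":0,"az":0,"hand":0.3},{"x":0,"y":0,"z":0,"ax":0,"ay":0,"az":0,"hand":0.3}]'
python3 - <<'E'
from h import *
c=eyes.camera("wrist"); P=cloud(c); cv2.imwrite("pics/w5.png",c["frame"])
for m in masks_of("wrist","button")[:2]:
    p=P[m["pixels"]&(c["z_map"]>0)]; hi=p[p[:,2]>.118]; lo=p[(p[:,2]>.085)&(p[:,2]<.095)]
    print(m["score"],m["box"],len(hi),hi.mean(0),np.round(cv2.boxPoints(cv2.minAreaRect(lo[:,:2].astype(np.float32))),3).tolist())
    d=hi.mean(0)[:2]-[.4485,.26]; print("peg dir",np.degrees(np.arctan2(d[1],d[0])),np.hypot(*d))
m=masks_of("wrist","lid")
for k in m[:1]: p=P[k["pixels"]&(c["z_map"]>0)]; print("lid z",np.percentile(p[:,2],[5,50,95]))
E
```

```text
time: 8.63
ee_pos: [0.4919, 0.2492, 0.1045]
orientation: [[0.99, -0.142, -0.0], [-0.142, -0.99, -0.0], [-0.0, 0.0, -1.0]]
force: [-0.1, 0.1, -0.2]
grip_width: 0.0181
grasp_force: 0.0
44.69734603531976 -13.952545037102002 -8.16701366417916
time: 9.3
ee_pos: [0.4286, 0.2591, 0.1955]
orientation: [[0.989, -0.145, -0.002], [-0.145, -0.989, 0.002], [-0.002, -0.001, -1.0]]
force: [-1.3, 0.4, -0.6]
grip_width: 0.0257
grasp_force: 0.0
0.75 [309.9, 100.6, 329.7, 188.9] 342 [0.49200586 0.25160104 0.12586379] [[0.43799999356269836, 0.2540000081062317], [0.5049999952316284, 0.2409999966621399], [0.5080000162124634, 0.25699999928474426], [0.4410000145435333, 0.27000001072883606]]
peg dir -10.926729307757203 0.044309163301423087
lid z [0.076855   0.07806862 0.07927976]
```

View pics/w5.png

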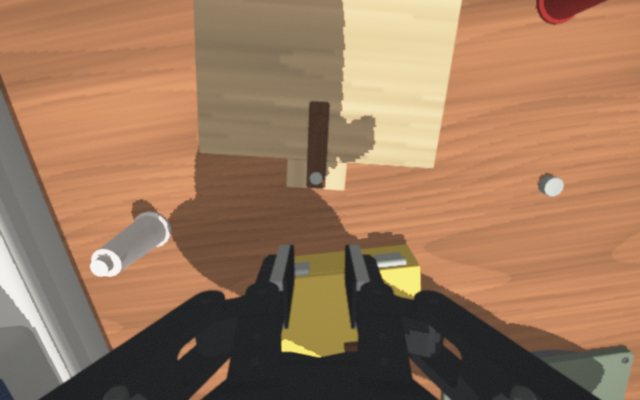

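The wrist view shows the bar from its pivot at (316,178) to its tip at (318,102), pointing straight in across the shut lid. It is within about 2° of straight, and the gripper is clear.

```bash
python3 -c "
from h import *
print(job_done())"
```

```text
the job is handed in; nothing more can be done
None
```

I shut the taller case's lid (top face at 78 mm), swung its turnbutton to within about 2° of straight across it by camera measurement, and left the low case untouched; the job is handed in at about 9 s, and no verdict came back.

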